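Turn the slotted locking disc and shoot the bar

ROBOT

A 6-joint arm with a two-finger parallel gripper is mounted at the origin on the work surface. World frame = base frame: x ahead of the robot, y to its left, z up, the work surface at z = 0. Lengths are in m, angles in rad, forces in N, time in s.
With the tool pointing down it reaches from about 0.425 to 0.95 m from the base axis. Payload 14.7 kg.
Tool frame: the origin (TCP) lies midway between the tips of the shut fingers; the grasp point (between the pads) lies ctrl.grip_depth behind it (ctrl.grip_depth is the distance from the TCP to the grasp point, in m); z points along the fingers, y is the direction in which the jaws open and shut (so a half turn about z gives the same grasp; the last joint's range is limited). The gripper opens to 85 mm and grips with 20 to 120 N. Pads are 22 mm wide; open, the fingers measure 114 mm over their backs; the gripper's body (76 mm by 85 mm) begins 54 mm behind the grasp point. The pads swing forward as they close: fully open they stand 13 mm farther back than shut.
Start: joints at [1.157, 0.48, 1.596, -0, 1.065, -0.047], TCP at [0.233, 0.607, 0.231] pointing down, gripper open.
Joint ranges: [-2.75, 2.75], [-0.82, 2.05], [0.23, 2.67], [-1.56, 4.7], [0.09, 2.69], [-2.92, 2.92]. Speed limits (rad/s): [1.89, 1.89, 2.39, 3.01, 3.01, 3.01].

INTERFACE

Orientations are given as a 3x3 rotation matrix whose columns are the frame's x, y, z axes.
In Python, from workcell import ctrl gives the robot as it stands.
- The arm moves only by the tool servo_tool, never from a script. Its argument "commands" is a list of rows, each a list of 3 entries, a list of its own where there are three numbers: the turn, a rotation vector about the tool's x, y, z in rad, then the shift along the tool's x, y, z in cm, then the closure, from 0 (fully open) to 1 (shut). In form: [[[ax, ay, az], [x, y, z], claw], ...]. A call has 1 to 20 rows; each row is the pose to reach, as a shift and turn from the pose measured when the call began, along the tool's axes at that moment; what a row does not reach only later rows make up. A row lasts 1/10 s, in which the tool goes at most 50 mm and 8.59 degrees, less where a joint would pass 70% of its speed; a pose out of reach is approached as far as the arm can. A call with a gripper value outside its range is refused whole. The fingers move at their own pace and stop on an object; "force" is the grip in N (left out, the last holds). Time passes only in rows, so rows that repeat a pose let the fingers close. It gives the time, the measured TCP pose, the force and the opening at its end, in the units of the state.
- ctrl.state(): the state, without advancing time (a new reading comes with each control period).
- ctrl.read_camera(name): name is "scene" or "side" or "wrist"; returns a dict with "img" (400x640x3 uint8, blue, green, red), "mtx" (3x3 intrinsics, pixels), "extrinsics" (4x4, takes a point from world to camera coordinates). Camera axes: x right, y up, looking along -z (the intrinsics and any distortion apply to the point x, -y, -z); pixel columns grow to the right and rows downward; lengths in m; the calibration is good to about 2 mm. A picture is of the moment at which its call begins. There is no depth.
- ctrl.finish_job(): hands the job in, once; it reports no verdict.
Trained networks look in the newest picture that a camera, given by its name, has taken for a name from the list of things; names that differ only in an ending like _2 or _b are one class to them, and where a whole thing is asked for, a point or a joint stands for the part that bears it (a point fixed in the world has none). Each returns a list of dicts, best first, with "conf" (0 to 1); they miss things now and then, are a little off and sometimes report something else, mostly with a low value. They report only what shows in the picture. A call takes as long as a camera call. They do not tell look-alikes from the thing itself.
- ctrl.regions_of(label, camera): "mask" (400x640 bool, what is visible of it) and "bbox" ([left, top, right, bottom] in pixels, round what is visible of it).
The state is a dict: "t": time; "joints": joint angles; "joint_vel": joint speeds; "effort": joint torques, N m; "tcp_pos": TCP position; "ee_rot": TCP orientation; "contact_force": force on the tool from outside, world axes, zero at the start; "wrist_torque": the same for the moment, N m; "grip_width": finger opening in m.
Only numpy, scipy, OpenCV 4.12 (cv2) and the standard library are available. Lean on these libraries where they do the work, as an engineer would, in place of code of your own. Each camera call takes 0.05 s, during which the arm holds its last target.

TASK

On the green time lock casing, turn the slotted locking disc (its two upright pins are there to push against) until its slot lines up with the sliding bar, then push the bar by its T-shaped head through the slot until the head is fully home against the ends of the guide rails. Do it all by pushing: the bar must never be lifted or tipped, and the switch box, nut driver and drill guide plate stay where they are.

Things in the scene. Friction and masses are not known exactly. Their poses are not given: they have to be found in the camera images.
- casing: Green steel time lock casing, a fixed box 345 mm long, 130 mm wide, 45 mm high. Origin: on the disc's axis at table level; +x is the way the bar is pushed, z up. It reaches from x = -255 to +90 mm and y = -65 to +65 mm. On top, centred on y = 0: a flat runway for the bar (x -248 to -45, 56 mm wide, top at z = 53 mm), the guide rails on it, the disc, and beyond that the keeper.
- rail_ends (a point): Midway between the rear ends of the two low guide rails, at the height of their tops (z = 65 mm), fixed at x = -90 mm of the casing. The rails run forward from here for 45 mm, each 10 mm wide, 20.5 mm apart; the bar slides between them. The front face of the bar's head meets these ends when home.
- keeper (a point): Middle of the top of the fixed keeper bridge that takes the bar's nose, x = 70 mm of the casing, z = 76.5 mm. It is 32 mm long (x 54 to 86), 40 mm wide, inner opening 24 mm wide and closed above by a 4 mm strap.
- disc (a joint): Angle of the slotted locking disc about its vertical axis through the casing's origin, rad, counter-clockwise from above. At 0, pi and every further half turn the slot runs along the casing's x axis, in line with the bar. It starts between 0.55 and 2.55, has no stops, turns either way, is stiff (0.06 N m, some 2 N at a pin) and stays where it is left.
- disc_slot (a point): Centre of the top face of the disc (z = 70 mm). The steel disc is 84 mm across; a straight slot 24 mm wide runs right across it through the centre, its floor at z = 52.5 mm. The point's x axis lies along the slot and turns with the disc.
- pin_a (a point): Top centre of one of the two upright round steel pins on the disc: 12 mm diameter, 26 mm tall (from z = 70 to 96 mm), 28 mm from the disc's axis, on the disc's +y side (at right angles to the slot).
- pin_b (a point): Top centre of the other, identical pin, opposite pin_a, on the disc's -y side.
- bar_nose (a point): Foremost point of the loose steel bar, mid-width, 9 mm above its underside; x axis forward along the bar. The bar is 172 mm long overall, 18 mm wide and high, about 0.5 kg; its nose tapers to 8 mm wide over the last 14 mm. It lies on the runway between the rails, nose 50 to 62 mm short of the disc's axis. Home, the nose is at x = +70 mm of the casing.
- bar_head (a point): Centre of the rear face of the bar's T-shaped head, 172 mm behind the nose. The head is a cross piece 46 mm wide, 12 mm thick along the bar, 30 mm tall (z = 53 to 83 mm). Home, its front face meets the rail ends and this point is at x = -102 mm of the casing. Sliding the bar takes 2 to 5 N.
- bar: The same loose bar; this origin lies on its underside straight below the nose tip, x forward along the bar, z up.
- switch_box: Bystander: black rocker switch box on a grey metal base, 100 x 75 x 40 mm, loose, standing past the keeper end of the casing. Origin at the centre of its underside.
- nut_driver: Bystander: brass hex nut driver lying on the table, 170 mm long, 22 mm hexagonal handle, loose. Origin under it, at the middle of its length, at table level.
- guide_plate: Bystander: silver aluminium drill guide plate, 110 x 60 x 12 mm, with two rows of holes, loose. Origin at the centre of its underside.
Not all that is in view belongs to the job. What is shaped like the bar but blue or yellow is not meant.

How it is judged:
By the outcome, as a careful person would: the job done as asked, in the order asked, and still so for the second after the job is handed in, with the robot touching nothing.
It also fails if it takes over 45 s, if anything falls off the work surface, if the arm or the gripper's body presses on something with over 40 N, if the wrist force passes 120 N, or if a joint passes its speed limit or range.

## Working session

There is one attempt and no reset: what is moved stays moved. The work goes in short steps, Python scripts to look and compute and a tool call to move; the robot and the scene stay as the last step left them, time stands still between calls to the robot, and variables do not carry over. Pictures are saved under pics/ and viewed, and the job is handed in when it is done.

Besides the shell and the picture viewer there is one more tool, called after "Emit:" as a command line: name --argument value ..., lists and objects as JSON in quotes. servo_tool: Moves the arm, as the interface text tells. Its arguments: {"type":"object","properties":{"commands":{"type":"array","items":{"type":"array"}},"force":{"type":"number"}},"required":["commands"]}

```bash
ls; mkdir -p pics; python3 - <<'E'
from workcell import ctrl
import cv2
for n in("scene","side","wrist"):
    r=ctrl.read_camera(n); cv2.imwrite(f"pics/{n}0.png",r["img"])
    print(n,r["mtx"].round(1).tolist(),r["extrinsics"].round(3).tolist(), [k for k in r])
s=ctrl.state();print(s["t"],s["tcp_pos"],s["ee_rot"],ctrl.grip_depth,s["contact_force"])
E
```

```text
pics
scene [[395.0, 0.0, 319.4], [0.0, 395.0, 194.3], [0.0, 0.0, 1.0]] [[-0.544, 0.839, 0.001, 0.297], [-0.524, -0.341, 0.781, 0.269], [0.655, 0.424, 0.625, -1.586], [0.0, 0.0, 0.0, 1.0]] ['img', 'mtx', 'extrinsics']
side [[456.1, 0.0, 322.1], [0.0, 456.1, 208.5], [0.0, 0.0, 1.0]] [[0.994, -0.11, -0.01, -0.622], [0.084, 0.703, 0.706, -0.175], [-0.071, -0.703, 0.708, -1.133], [0.0, 0.0, 0.0, 1.0]] ['img', 'mtx', 'extrinsics']
wrist [[292.6, 0.0, 324.5], [0.0, 292.6, 197.4], [0.0, 0.0, 1.0]] [[0.358, 0.934, -0.001, -0.649], [-0.899, 0.345, -0.271, 0.036], [-0.253, 0.098, 0.963, -0.378], [0.0, 0.0, 0.0, 1.0]] ['img', 'mtx', 'extrinsics']
0.15 [0.23296107 0.60647162 0.23083391] [[-9.33495155e-01  3.58589839e-01 -3.50257899e-04]
 [ 3.58590009e-01  9.33494778e-01 -8.40009979e-04]
 [ 2.57448765e-05 -9.09744229e-04 -9.99999586e-01]] 0.0187 [-0.05948302  0.85172057  0.66801275]
```

View pics/scene0.png

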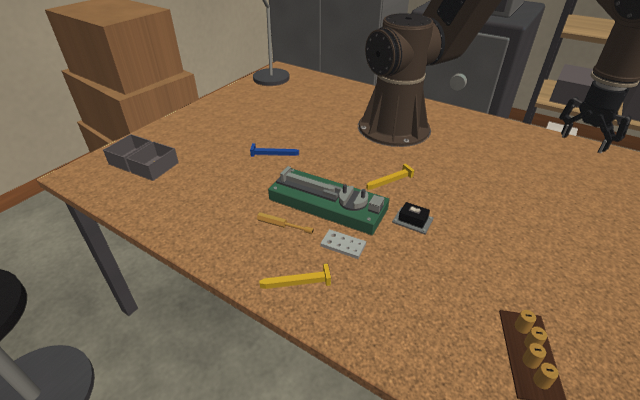

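View pics/side0.png

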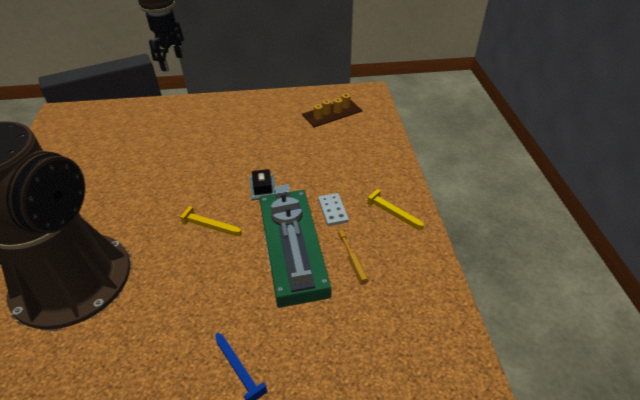

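View pics/wrist0.png

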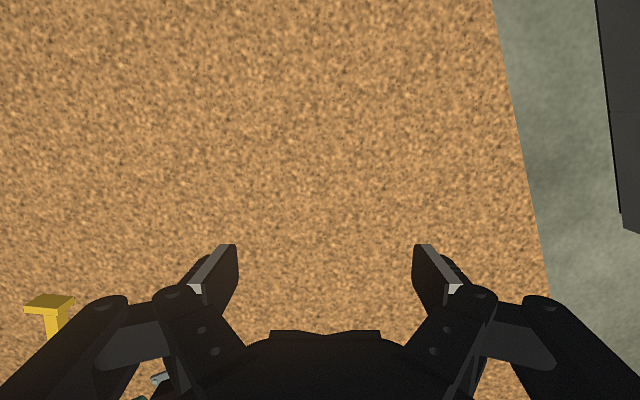

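```bash
cat > h.py <<'E'
import numpy as np, cv2
from workcell import ctrl
def proj(r,P):
    P=np.atleast_2d(P); c=(r["extrinsics"]@np.c_[P,np.ones(len(P))].T)[:3]
    q=r["mtx"]@np.array([c[0],-c[1],-c[2]]); return (q[:2]/q[2]).T
def ray(r,uv,z):
    R=r["extrinsics"][:3,:3];t=r["extrinsics"][:3,3]; o=-R.T@t
    d=np.linalg.inv(r["mtx"])@np.array([uv[0],uv[1],1.]); d=R.T@np.array([d[0],-d[1],-d[2]])
    return o+d*(z-o[2])/d[2]
E
python3 - <<'E'
from h import *
import pickle
D={}
for n in("scene","side"):
    r=ctrl.read_camera(n)
    D[n]=r
    for l in("casing","disc","bar","pin_a"):
        o=ctrl.regions_of(l,n)
        D[n+l]=o
        print(n,l,[(round(x["conf"],2),x["bbox"],int(x["mask"].sum())) for x in o][:4])
pickle.dump(D,open("D.pkl","wb"))
c=D["scene"]["img"][150:250,250:410];cv2.imwrite("pics/sc1.png",cv2.resize(c,None,fx=5,fy=5,interpolation=cv2.INTER_CUBIC))
c=D["side"]["img"][170:310,240:350];cv2.imwrite("pics/si1.png",cv2.resize(c,None,fx=4,fy=4,interpolation=cv2.INTER_CUBIC))
E
```

```text
scene casing [(0.73, [265.4, 168.4, 387.8, 236.0], 3965)]
scene disc [(0.73, [338.6, 183.5, 370.0, 211.6], 603)]
scene bar [(0.86, [282.1, 167.9, 337.4, 193.9], 463), (0.82, [258.3, 265.6, 330.9, 288.6], 784), (0.68, [247.7, 144.1, 295.8, 154.6], 361), (0.58, [368.5, 164.0, 417.5, 186.7], 446)]
scene pin_a [(0.82, [339.6, 182.0, 368.2, 210.4], 566), (0.42, [267.6, 167.7, 391.0, 235.0], 4014)]
side casing [(0.9, [259.2, 182.8, 332.2, 308.2], 5479)]
side disc [(0.88, [268.0, 193.8, 305.8, 222.3], 739)]
side bar [(0.93, [288.3, 222.5, 311.8, 284.0], 588), (0.65, [366.6, 188.4, 423.4, 231.9], 669), (0.65, [319.9, 194.8, 348.4, 229.0], 729), (0.61, [181.7, 204.9, 240.7, 234.7], 630)]
side pin_a [(0.89, [272.9, 193.8, 301.4, 224.4], 704)]
```

View pics/sc1.png

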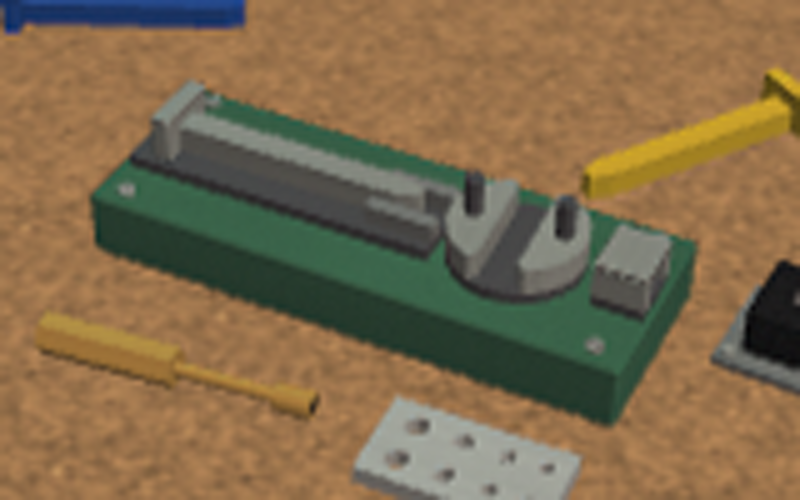

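View pics/si1.png

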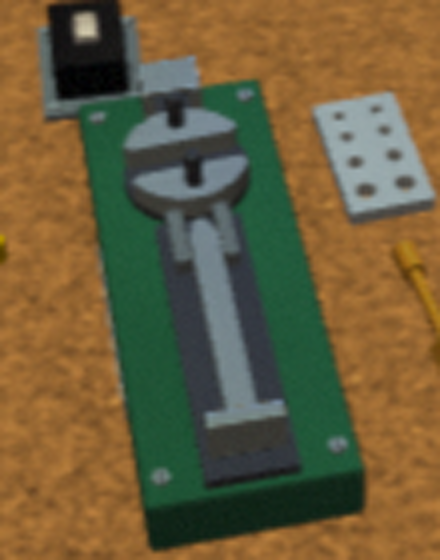

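```bash
cat > fit.py <<'E'
from h import *
import pickle
from scipy.optimize import least_squares
D=pickle.load(open("D.pkl","rb")); sc,si=D["scene"],D["side"]
S=lambda u,v:(250+u/5,150+v/5)
T=lambda u,v:(240+u/4,170+v/4)
C=[(sc,S(95,200),(-255,-65,45)),(sc,S(97,243),(-255,-65,0)),(sc,S(617,372),(90,-65,45)),(sc,S(610,425),(90,-65,0)),(sc,S(697,243),(90,65,45)),
(sc,S(205,90),(-255,65,45)),
(si,T(82,103),(90,65,45)),(si,T(258,82),(90,-65,45)),(si,T(363,470),(-255,-65,45)),(si,T(148,512),(-255,65,45)),(si,T(362,508),(-255,-65,0)),(si,T(155,549),(-255,65,0))]
def W(p,L):
    L=np.array(L)/1000; c,s=np.cos(p[2]),np.sin(p[2]); return np.array([p[0]+c*L[0]-s*L[1],p[1]+s*L[0]+c*L[1],L[2]])
f=lambda p:np.concatenate([proj(r,W(p,L))[0]-uv for r,uv,L in C])
if __name__=="__main__":
    s=least_squares(f,[.5,.3,1.6],loss="soft_l1"); p=s.x
    print(p,f(p).reshape(-1,2).round(1).tolist()); np.save("cas.npy",p)
    def inv(P):
        c,s=np.cos(p[2]),np.sin(p[2]);d=P[:2]-p[:2];return np.array([c*d[0]+s*d[1],-s*d[0]+c*d[1]])*1000
    for nm,r,uv,z in[("pinL",sc,S(475,175),.096),("pinR",sc,S(568,200),.096),("pin1",si,T(176,97),.096),("pin2",si,T(193,157),.096),
      ("nose sc",sc,S(420,183),.071),("nose si",si,T(203,222),.071),("headtop rear sc L",sc,S(150,122),.083),("headrear si L",si,T(203,424),.083),("si R",si,T(288,414),.083)]:
        print(nm,inv(ray(r,uv,z)).round(1))
E
python3 fit.py
```

```text
[0.54439458 0.11636082 1.66517744] [[-1.6, -1.3], [-0.8, 1.5], [0.4, 0.4], [0.4, 1.6], [0.6, -0.6], [-1.5, -1.0], [-1.3, -0.6], [0.5, -2.1], [0.7, -0.3], [-1.5, -0.9], [0.8, 1.2], [-1.6, 0.8]]
pinL [-27.9  -0.8]
pinR [28.1  2.3]
pin1 [24.4  1.2]
pin2 [-33.2  -1.3]
nose sc [-66.2   7.3]
nose si [-67.2  -1. ]
headtop rear sc L [-230.4  -28.1]
headrear si L [-232.1   24.2]
si R [-235.3  -24.1]
```

```bash
cat >> h.py <<'E'
from scipy.spatial.transform import Rotation as Ro
def cw(x,y,z):
    p=np.load("cas.npy");c,s=np.cos(p[2]),np.sin(p[2]);return np.array([p[0]+(c*x-s*y)/1000,p[1]+(s*x+c*y)/1000,z/1000])
def wc(P):
    p=np.load("cas.npy");c,s=np.cos(p[2]),np.sin(p[2]);d=np.array(P[:2])-p[:2];return np.array([c*d[0]+s*d[1],-s*d[0]+c*d[1]])*1000
def plan(P,yaw):  # P world target, yaw: casing angle of tool x
    s=ctrl.state();R=s["ee_rot"];a=np.load("cas.npy")[2]+yaw
    Rt=np.array([[np.cos(a),np.sin(a),0],[np.sin(a),-np.cos(a),0],[0,0,-1.]])
    return Ro.from_matrix(R.T@Rt).as_rotvec().round(4).tolist(),(R.T@(np.array(P)-s["tcp_pos"])*100).round(2).tolist()
def now():
    s=ctrl.state();R=s["ee_rot"];a=np.arctan2(R[1,0],R[0,0])-np.load("cas.npy")[2]
    print("t",round(s["t"],2),"cas",wc(s["tcp_pos"]).round(1),"z",round(s["tcp_pos"][2]*1000,1),"yaw",round(a,3),"F",s["contact_force"].round(1),"w",s["grip_width"].round(4),"j",s["joints"].round(2))
E
python3 - <<'E'
from h import *
s=ctrl.state();r=ctrl.read_camera("wrist");E=r["extrinsics"];R=E[:3,:3]
c=-R.T@E[:3,3]; print("cam in tool",s["ee_rot"].T@(c-s["tcp_pos"]), "axis",s["ee_rot"].T@(-R[2]))
print(plan(cw(-60,0,230),0)); now()
E
```

```text
cam in tool [ 0.06748166 -0.000611   -0.1428343 ] axis [-2.71040858e-01  2.39121457e-04  9.62567814e-01]
([0.0, -0.0, 1.1096], [-49.32, -39.99, 0.13])Traceback (most recent call last):
  File "<stdin>", line 4, in <module>
  File "h.py", line 21, in now
    print("t",round(s["t"],2),"cas",wc(s["tcp_pos"]).round(1),"z",round(s["tcp_pos"][2]*1000,1),"yaw",round(a,3),"F",s["contact_force"].round(1),"w",s["grip_width"].round(4),"j",s["joints"].round(2))
                                                                                                                                                     ^^^^^^^^^^^^^^^^^^^^^
AttributeError: 'float' object has no attribute 'round'
```

Emit:
servo_tool --commands '[[[0, 0, 0.1], [-4, -3.3, 0], 0], [[0, 0, 0.2], [-8.5, -7, 0], 0], [[0, 0, 0.3], [-13, -10.5, 0], 0], [[0, 0, 0.4], [-17.5, -14, 0], 0], [[0, 0, 0.5], [-22, -17.5, 0], 0], [[0, 0, 0.6], [-26.5, -21, 0], 0], [[0, 0, 0.7], [-31, -25, 0], 0], [[0, 0, 0.8], [-35.5, -29, 0], 0], [[0, 0, 0.9], [-40, -33, 0], 0], [[0, 0, 1.0], [-44, -36.5, 0], 0], [[0, 0, 1.1096], [-48, -39, 0], 0], [[0, 0, 1.1096], [-48, -39, 0], 0], [[0, 0, 1.1096], [-48, -39, 0], 0]]'

```text
t: 2.0
tcp_pos: [0.5434, 0.0669, 0.2315]
ee_rot: [[-0.091, 0.996, 0.001], [0.996, 0.091, -0.001], [-0.001, 0.001, -1.0]]
contact_force: [0.4, 0.6, -0.3]
grip_width: 0.0853
```

```bash
sed -i 's/s\["grip_width"\].round(4)/round(float(s["grip_width"]),4)/' h.py; python3 - <<'E'
from h import *
import pickle
now()
r=ctrl.read_camera("wrist"); cv2.imwrite("pics/w1.png",r["img"]); pickle.dump((r,ctrl.state()),open("w1.pkl","wb"))
now()
E
```

```text
t 2.0 cas [-49.1   5.6] z 231.5 yaw -0.003 F [ 0.4  0.6 -0.3] w 0.0853 j [ 0.07  0.34  1.83 -0.    0.97 -0.02]
t 2.05 cas [-49.8   5.1] z 231.4 yaw -0.003 F [ 0.9 -2.8 -0.8] w 0.0854 j [ 0.07  0.34  1.83 -0.    0.97 -0.02]
```

View pics/w1.png

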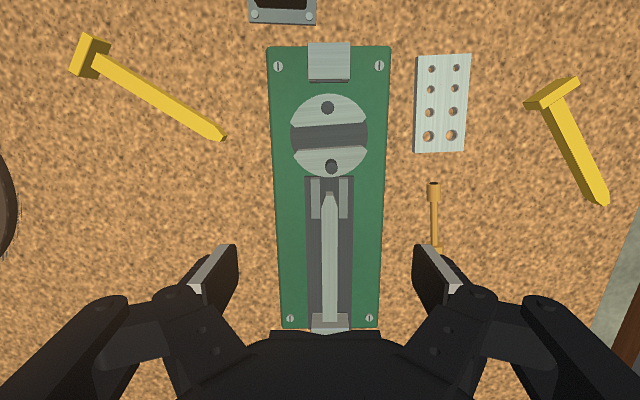

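```bash
python3 - <<'E'
from h import *
import pickle
r,_=pickle.load(open("w1.pkl","rb"))
c=r["img"][40:220,255:405];cv2.imwrite("pics/w1b.png",cv2.resize(c,None,fx=3.3,fy=3.3,interpolation=cv2.INTER_CUBIC))
c=r["img"][270:345,270:390];cv2.imwrite("pics/w1c.png",cv2.resize(c,None,fx=5,fy=5,interpolation=cv2.INTER_CUBIC))
E
```

```text
(no output)
```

View pics/w1b.png

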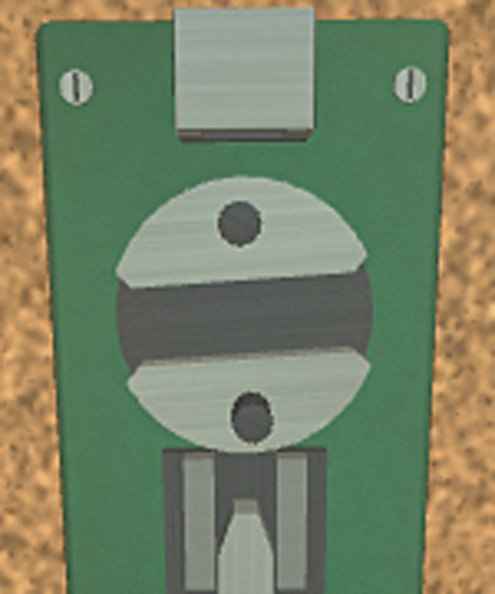

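View pics/w1c.png

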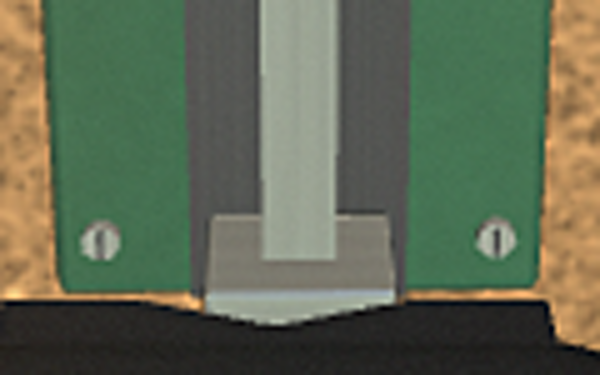

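```bash
cat > fit2.py <<'E'
from h import *
import pickle, fit
from scipy.optimize import least_squares
r,s=pickle.load(open("w1.pkl","rb"))
B=lambda u,v:np.array((255+u/3.3,40+v/3.3)); K=lambda u,v:np.array((270+u/5,270+v/5))
C=[(B(174,10),(86,20,76.5)),(B(313,8),(86,-20,76.5)),(B(176,130),(54,20,76.5)),(B(314,128),(54,-20,76.5)),
(B(184,590),(-90,20.25,65)),(B(213,590),(-90,10.25,65)),(B(277,590),(-90,-10.25,65)),(B(306,590),(-90,-20.25,65)),
(B(184,457),(-45,20.25,65)),(B(213,457),(-45,10.25,65)),(B(277,457),(-45,-10.25,65)),(B(306,457),(-45,-20.25,65)),
(K(57,293),(-255,65,45)),(K(540,290),(-255,-65,45)),(B(36,20),(90,65,45)),(B(450,20),(90,-65,45))]
f=lambda p:np.concatenate([proj(r,fit.W(p,L))[0]-uv for uv,L in C])
p0=np.load("cas.npy")
so=least_squares(f,p0,loss="soft_l1");p=so.x
print(p0,p);print(f(p).reshape(-1,2).round(1).tolist()); np.save("cas.npy",p)
a=wc(ray(r,B(239,222),.096));b=wc(ray(r,B(252,420),.096));print("pins",a,b,"angle",np.arctan2(*(a-b)[::-1]))
print("disc rim top/bot",wc(ray(r,B(245,177),.07)),wc(ray(r,B(245,452),.07)))
for y in[(133,289),(355,273)],[(133,363),(355,348)]:
    q=[wc(ray(r,B(*k),.07)) for k in y];print("slot edge",q,np.arctan2(*(q[1]-q[0])[::-1]))
print("nose",wc(ray(r,B(245,502),.071)),"headfront",[wc(ray(r,K(*k),.083)) for k in((206,291),(394,291))])
E
python3 fit2.py
```

```text
[0.54439458 0.11636082 1.66517744] [0.54492441 0.11322935 1.67015973]
[[-0.5, -0.6], [0.9, -0.4], [-0.3, 0.3], [0.0, 0.6], [0.6, -0.3], [0.7, -0.3], [-0.4, -0.5], [-0.3, -0.5], [-0.3, 0.7], [0.2, 0.7], [-0.2, 0.5], [0.3, 0.4], [-0.4, 1.2], [0.0, 1.1], [-1.2, -0.3], [0.9, -1.3]]
pins [28.35366447  1.9353721 ] [-26.75345685  -1.57547943] angle 0.06362359162233625
disc rim top/bot [41.75536981 -0.19471819] [-41.64759794   0.07627486]
slot edge [array([ 9.56723772, 34.26231563]), array([ 13.80447179, -33.70487234])] -1.5085345571805353
slot edge [array([-12.98005373,  35.04610557]), array([ -8.86994766, -34.33283043])] -1.5116240735461834
nose [-57.98211007   0.14602551] headfront [array([-221.16311738,   22.23119787]), array([-221.54728213,  -22.27488544])]
```

```bash
python3 - <<'E'
from h import *
now();print(plan(cw(-28,-1.7,130),0.06))
E
```

```text
t 2.05 cas [-46.6   5.6] z 231.4 yaw -0.008 F [ 0.9 -2.8 -0.8] w 0.0854 j [ 0.07  0.34  1.83 -0.    0.97 -0.02]
([0.0015, 0.001, -0.0679], [1.88, 0.7, 10.14])
```

Emit:
servo_tool --commands '[[[0.0, 0.0, -0.02], [0.6, 0.2, 2.5], 0.76], [[0.0, 0.0, -0.04], [1.2, 0.5, 5], 0.76], [[0.0015, 0.001, -0.068], [1.88, 0.7, 7.5], 0.76], [[0.0015, 0.001, -0.068], [1.88, 0.7, 10.1], 0.76], [[0.0015, 0.001, -0.068], [1.88, 0.7, 10.1], 0.76], [[0.0015, 0.001, -0.068], [1.88, 0.7, 10.1], 0.76], [[0.0015, 0.001, -0.068], [1.88, 0.7, 10.1], 0.76]]'

```text
t: 2.75
tcp_pos: [0.5501, 0.0857, 0.1318]
ee_rot: [[-0.159, 0.987, 0.002], [0.987, 0.159, 0.0], [-0.0, 0.002, -1.0]]
contact_force: [0.9, 1.0, -0.5]
grip_width: 0.0207
```

```bash
python3 - <<'E'
from h import *
r=ctrl.read_camera("wrist"); cv2.imwrite("pics/w2.png",r["img"])
now();print(plan(cw(-28,-1.7,78),0.06))
E
```

```text
t 2.8 cas [-28.   -2.5] z 131.9 yaw 0.06 F [-0.1 -0.5 -0.2] w 0.0204 j [ 0.1   0.47  1.91 -0.    0.76 -0.06]
([0.0021, 0.0002, -0.0001], [0.0, -0.09, 5.39])
```

View pics/w2.png

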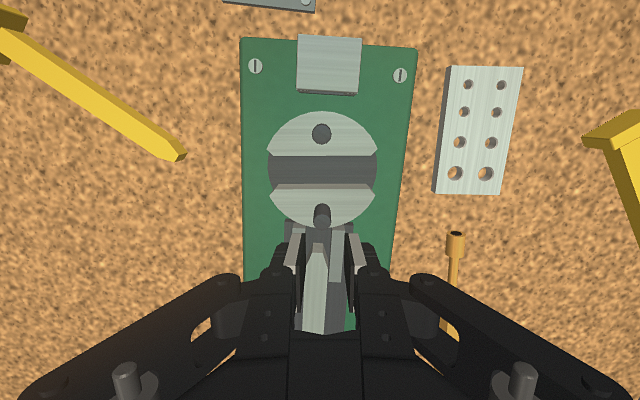

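Emit:
servo_tool --commands '[[[0.002, 0, 0], [0, -0.09, 2], 0.76], [[0.002, 0, 0], [0, -0.09, 3.7], 0.78], [[0.002, 0, 0], [0, -0.09, 5.4], 0.8], [[0.002, 0, 0], [0, -0.09, 5.4], 0.82], [[0.002, 0, 0], [0, -0.09, 5.4], 0.82]]'

```text
t: 3.3
tcp_pos: [0.5499, 0.0855, 0.0788]
ee_rot: [[-0.159, 0.987, 0.001], [0.987, 0.159, -0.0], [-0.0, 0.001, -1.0]]
contact_force: [0.7, 0.0, 0.2]
grip_width: 0.0156
```

```bash
python3 - <<'E'
from h import *
r=ctrl.read_camera("wrist"); cv2.imwrite("pics/w3.png",r["img"][100:340,200:440].repeat(2,0).repeat(2,1))
now()
n=18
rows=[]
for i in range(1,n+1):
    y=0.06+(1.511-.06)*i/n*1.0
    t,d=plan(cw(-28*np.cos(y),-28*np.sin(y),78),y)
    rows.append([[0,0,round(t[2],3)],d,0.82])
print(rows)
E
```

```text
t 3.35 cas [-28.1  -2.5] z 79.1 yaw 0.06 F [-1.4 -0.2 -0. ] w 0.0156 j [ 0.1   0.55  1.94 -0.    0.64 -0.06]
[[[0, 0, -0.081], [0.03, 0.15, 0.11], 0.82], [[0, 0, -0.161], [0.05, 0.37, 0.11], 0.82], [[0, 0, -0.242], [0.1, 0.59, 0.11], 0.82], [[0, 0, -0.323], [0.16, 0.81, 0.11], 0.82], [[0, 0, -0.403], [0.24, 1.02, 0.11], 0.82], [[0, 0, -0.484], [0.34, 1.23, 0.11], 0.82], [[0, 0, -0.564], [0.45, 1.42, 0.11], 0.82], [[0, 0, -0.645], [0.58, 1.61, 0.11], 0.82], [[0, 0, -0.726], [0.72, 1.78, 0.11], 0.82], [[0, 0, -0.806], [0.88, 1.94, 0.11], 0.82], [[0, 0, -0.887], [1.05, 2.09, 0.11], 0.82], [[0, 0, -0.967], [1.23, 2.23, 0.11], 0.82], [[0, 0, -1.048], [1.42, 2.35, 0.11], 0.82], [[0, 0, -1.129], [1.62, 2.45, 0.11], 0.82], [[0, 0, -1.209], [1.83, 2.54, 0.11], 0.82], [[0, 0, -1.29], [2.04, 2.61, 0.11], 0.82], [[0, 0, -1.371], [2.26, 2.67, 0.11], 0.82], [[0, 0, -1.451], [2.48, 2.7, 0.11], 0.82]]
```

View pics/w3.png

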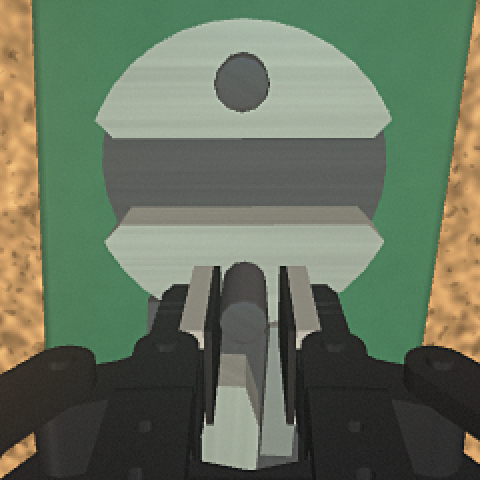

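Emit:
servo_tool --commands '[[[0, 0, -0.081], [0.03, 0.15, 0.1], 0.82], [[0, 0, -0.161], [0.05, 0.37, 0.1], 0.82], [[0, 0, -0.242], [0.1, 0.59, 0.1], 0.82], [[0, 0, -0.323], [0.16, 0.81, 0.1], 0.82], [[0, 0, -0.403], [0.24, 1.02, 0.1], 0.82], [[0, 0, -0.484], [0.34, 1.23, 0.1], 0.82], [[0, 0, -0.564], [0.45, 1.42, 0.1], 0.82], [[0, 0, -0.645], [0.58, 1.61, 0.1], 0.82], [[0, 0, -0.726], [0.72, 1.78, 0.1], 0.82], [[0, 0, -0.806], [0.88, 1.94, 0.1], 0.82], [[0, 0, -0.887], [1.05, 2.09, 0.1], 0.82], [[0, 0, -0.967], [1.23, 2.23, 0.1], 0.82], [[0, 0, -1.048], [1.42, 2.35, 0.1], 0.82], [[0, 0, -1.129], [1.62, 2.45, 0.1], 0.82], [[0, 0, -1.209], [1.83, 2.54, 0.1], 0.82], [[0, 0, -1.29], [2.04, 2.61, 0.1], 0.82], [[0, 0, -1.371], [2.26, 2.67, 0.1], 0.82], [[0, 0, -1.451], [2.48, 2.7, 0.1], 0.82], [[0, 0, -1.451], [2.48, 2.7, 0.1], 0.82], [[0, 0, -1.451], [2.48, 2.7, 0.1], 0.82]]'

```text
t: 5.35
tcp_pos: [0.5734, 0.1144, 0.079]
ee_rot: [[-0.999, -0.037, 0.003], [-0.037, 0.999, 0.0], [-0.003, 0.0, -1.0]]
contact_force: [0.8, -0.5, -0.1]
grip_width: 0.0152
```

```bash
python3 - <<'E'
from h import *
import pickle
r=ctrl.read_camera("wrist"); cv2.imwrite("pics/w4.png",r["img"]);pickle.dump(r,open("w4.pkl","wb"))
now()
r=ctrl.read_camera("side"); c=r["img"][170:310,240:350];cv2.imwrite("pics/si4.png",cv2.resize(c,None,fx=4,fy=4,interpolation=cv2.INTER_CUBIC))
E
```

```text
t 5.4 cas [ -1.7 -28.5] z 78.9 yaw -4.775 F [-1.5 -0.7 -0.4] w 0.0153 j [ 0.15  0.58  1.88 -0.    0.68 -1.46]
```

View pics/w4.png

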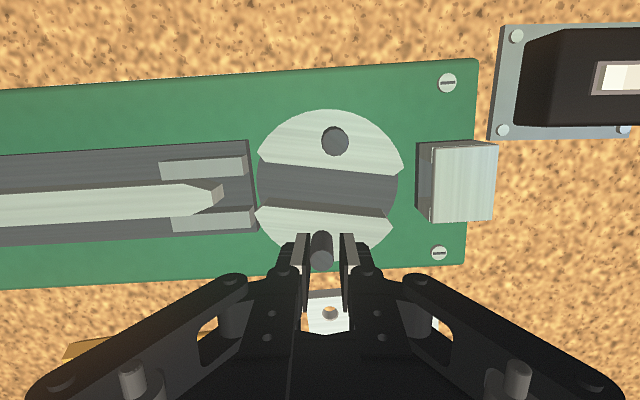

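View pics/si4.png

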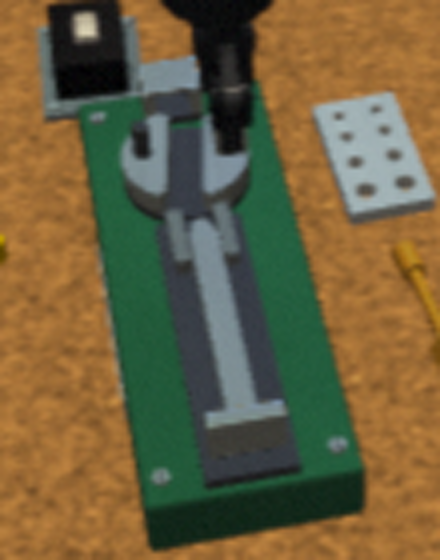

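```bash
python3 - <<'E'
from h import *
import pickle
r=pickle.load(open("w4.pkl","rb"))
cv2.imwrite("pics/w4b.png",cv2.resize(r["img"][100:280,240:420],None,fx=3.3,fy=3.3,interpolation=cv2.INTER_CUBIC))
E
```

```text
(no output)
```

View pics/w4b.png

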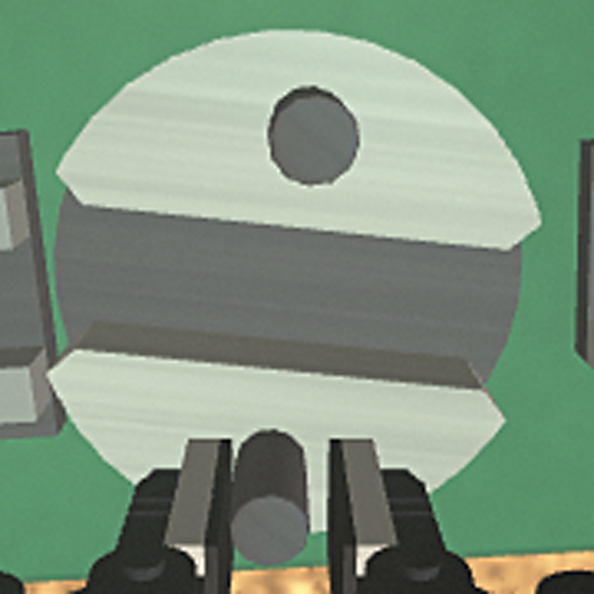

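```bash
python3 - <<'E'
from h import *
import pickle
r=pickle.load(open("w4.pkl","rb"))
B=lambda u,v:(240+u/3.3,100+v/3.3)
for e in[(85,205),(505,248)],[(85,349),(480,388)]:
    q=[wc(ray(r,B(*k),.07)) for k in e];print(q,np.arctan2(*(q[1]-q[0])[::-1]))
a,b=wc(ray(r,B(313,136),.096)),wc(ray(r,B(270,530),.096));print(a,b,np.arctan2(*(a-b)[::-1])-np.pi/2)
# runway front edge as direction check z=53
for e in[(25,130),(63,428)]: print(wc(ray(r,B(*e),.053)))
E
```

```text
[array([-30.49613792,  17.53687001]), array([35.69638492,  6.48846148])] -0.1653885781577539
[array([-33.28591712,  -6.16594998]), array([ 31.58354596, -17.0363322 ])] -0.16603056062541052
[ 5.22326297 28.36485966] [ -3.90513706 -27.17580404] -0.16289889827674808
[-42.85866065  28.58523582]
[-43.12007384 -26.49144692]
```

```bash
python3 - <<'E'
from h import *
for y in (1.59,1.676): print(plan(cw(-28.3*np.cos(y),-28.3*np.sin(y),78.8),y))
E
```

```text
([-0.0, 0.0025, -0.0812], [0.01, 0.23, -0.01])
([-0.0001, 0.0025, -0.1672], [0.04, 0.47, -0.01])
```

Emit:
servo_tool --commands '[[[0, 0, -0.04], [0, 0.11, 0], 0.82], [[0, 0, -0.081], [0.01, 0.23, 0], 0.82], [[0, 0, -0.125], [0.03, 0.35, 0], 0.82], [[0, 0, -0.167], [0.04, 0.47, 0], 0.82], [[0, 0, -0.167], [0.04, 0.47, 0], 0.82], [[0, 0, -0.167], [0.04, 0.47, 0], 0.82]]'

```text
t: 6.05
tcp_pos: [0.573, 0.119, 0.0789]
ee_rot: [[-0.98, -0.201, 0.003], [-0.201, 0.98, 0.0], [-0.003, -0.0, -1.0]]
contact_force: [1.4, -1.3, 0.1]
grip_width: 0.0154
```

```bash
python3 - <<'E'
from h import *
import pickle
r=ctrl.read_camera("wrist");pickle.dump(r,open("w5.pkl","wb"))
now()
cv2.imwrite("pics/w5b.png",cv2.resize(r["img"][100:280,240:420],None,fx=3.3,fy=3.3,interpolation=cv2.INTER_CUBIC))
E
```

```text
t 6.1 cas [  2.9 -28.5] z 78.9 yaw -4.609 F [ 0.9 -1.3  0.9] w 0.0154 j [ 0.15  0.58  1.88 -0.    0.68 -1.62]
```

View pics/w5b.png

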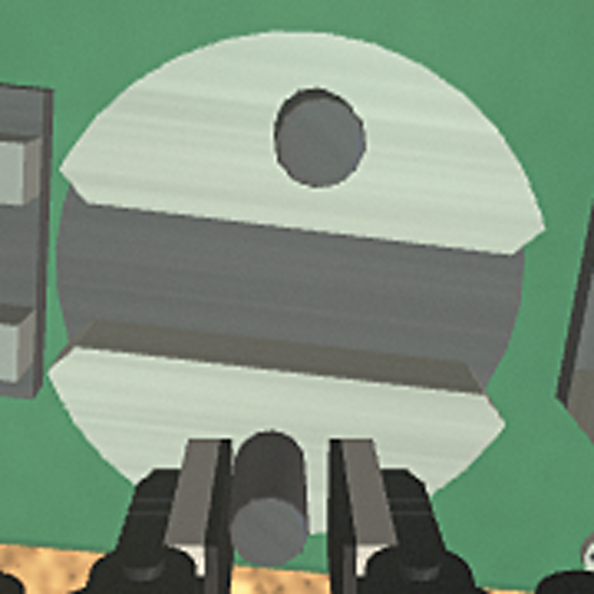

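```bash
python3 - <<'E'
from h import *
import pickle
r=pickle.load(open("w5.pkl","rb"))
B=lambda u,v:(240+u/3.3,100+v/3.3)
for e in[(88,204),(510,254)],[(88,348),(480,392)]:
    q=[wc(ray(r,B(*k),.07)) for k in e];print(q,np.arctan2(*(q[1]-q[0])[::-1]))
a,b=wc(ray(r,B(320,138),.096)),wc(ray(r,B(269,531),.096));print(a,b,np.arctan2(*(a-b)[::-1])-np.pi/2)
for e in[(53,90),(38,396)]: print(wc(ray(r,B(*e),.053)))
E
```

```text
[array([-32.77617062,  12.5957903 ]), array([34.75979563, 11.50690484])] -0.01612164874082821
[array([-31.60906522, -11.20652092]), array([ 33.72981895, -12.16476345])] -0.014664680112259446
[ 1.11363573 28.77971573] [  0.20159908 -27.45567885] -0.016216774330639172
[-42.73062808  28.43045128]
[-43.33450575 -27.18573165]
```

Emit:
servo_tool --commands '[[[0, 0, 0], [0, -0.1, 0], 0.76], [[0, 0, 0], [0, -0.1, 0], 0.75], [[0, 0, 0], [0, -0.1, -2], 0.75], [[0, 0, 0], [0, -0.1, -5], 0.8], [[0, 0, 0], [0, -0.1, -9], 1], [[0, 0, 0], [0, -0.1, -9], 1]]'

```text
t: 6.7
tcp_pos: [0.5755, 0.1184, 0.1735]
ee_rot: [[-0.98, -0.201, 0.01], [-0.201, 0.98, 0.001], [-0.01, -0.001, -1.0]]
contact_force: [1.1, -0.0, -0.0]
grip_width: -0.0003
```

```bash
python3 - <<'E'
from h import *
now()
for k in (.25,.5,.75,1): print(plan(cw(*(np.array([2.9,-28.5])*(1-k)+k*np.array([-258,0])),165),1.676*(1-k)))
E
```

```text
t 6.7 cas [  2.1 -30.9] z 173.5 yaw -4.61 F [ 1.1 -0.  -0. ] w -0.0003 j [ 0.15  0.45  1.81 -0.    0.87 -1.62]
([0.0014, 0.0099, 0.4165], [1.62, -6.31, 0.84])
([0.0035, 0.0096, 0.8355], [3.0, -12.73, 0.83])
([0.0056, 0.0089, 1.2545], [4.37, -19.14, 0.82])
([0.0078, 0.008, 1.6735], [5.75, -25.56, 0.81])
```

Emit:
servo_tool --commands '[[[0, 0.01, 0.14], [0.6, -2.1, 0.8], 1], [[0, 0.01, 0.28], [1.1, -4.2, 0.8], 1], [[0, 0.01, 0.42], [1.6, -6.3, 0.8], 1], [[0.002, 0.01, 0.56], [2.1, -8.5, 0.8], 1], [[0.003, 0.01, 0.7], [2.6, -10.6, 0.8], 1], [[0.0035, 0.0096, 0.8355], [3.0, -12.73, 0.8], 1], [[0.004, 0.009, 0.975], [3.5, -14.9, 0.8], 1], [[0.005, 0.009, 1.115], [3.9, -17, 0.8], 1], [[0.0056, 0.0089, 1.2545], [4.37, -19.14, 0.8], 1], [[0.006, 0.008, 1.39], [4.8, -21.3, 0.8], 1], [[0.007, 0.008, 1.53], [5.3, -23.4, 0.8], 1], [[0.0078, 0.008, 1.6735], [5.75, -25.56, 0.8], 1], [[0.0078, 0.008, 1.6735], [5.75, -25.56, 0.8], 1], [[0.0078, 0.008, 1.6735], [5.75, -25.56, 0.8], 1]]'

```text
t: 8.1
tcp_pos: [0.5702, -0.1436, 0.1647]
ee_rot: [[-0.1, 0.995, -0.001], [0.995, 0.1, 0.0], [0.0, -0.001, -1.0]]
contact_force: [1.0, 0.4, -0.5]
grip_width: 0.0
```

```bash
python3 - <<'E'
from h import *
import pickle
r=ctrl.read_camera("wrist");pickle.dump(r,open("w6.pkl","wb"))
now()
cv2.imwrite("pics/w6.png",r["img"])
print(plan(cw(-255,0,61),0))
E
```

```text
t 8.15 cas [-2.576e+02  2.000e-01] z 164.8 yaw 0.002 F [-0.5  0.3  0. ] w 0.0002 j [-0.3   0.47  1.81  0.    0.87 -0.4 ]
([-0.0005, -0.0004, 0.0017], [0.26, 0.03, 10.38])
```

View pics/w6.png

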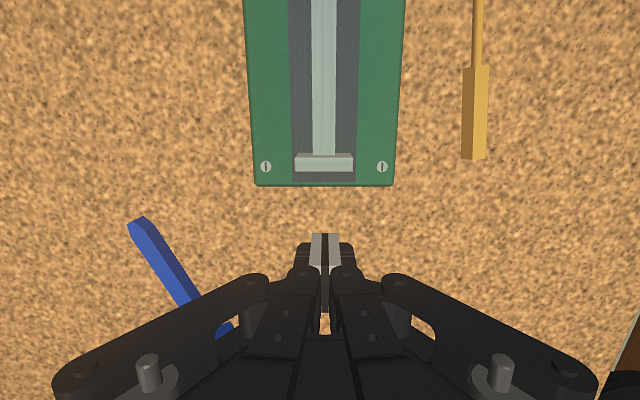

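```bash
python3 - <<'E'
from h import *
import pickle
r=pickle.load(open("w6.pkl","rb"))
for e in((295,171,.083),(352,171,.083),(255,186,.045),(394,185,.045)): print(wc(ray(r,e[:2],e[2])))
E
```

```text
[-232.39880961   22.48549134]
[-232.35522416  -21.82190207]
[-253.52607592   63.64230956]
[-252.44955027  -64.42962229]
```

Emit:
servo_tool --commands '[[[0, 0, 0.002], [0.1, 0, 3], 1], [[0, 0, 0.002], [0.2, 0.03, 6], 1], [[0, 0, 0.002], [0.26, 0.03, 8.5], 1], [[0, 0, 0.002], [0.26, 0.03, 10.4], 1], [[0, 0, 0.002], [0.26, 0.03, 10.4], 1], [[0, 0, 0.002], [0.26, 0.03, 10.4], 1]]'

```text
t: 8.75
tcp_pos: [0.5703, -0.1398, 0.061]
ee_rot: [[-0.101, 0.995, -0.001], [0.995, 0.101, 0.001], [0.001, -0.001, -1.0]]
contact_force: [0.6, -0.2, -0.6]
grip_width: 0.0001
```

```bash
python3 - <<'E'
from h import *
r=ctrl.read_camera("wrist")
now()
cv2.imwrite("pics/w7.png",r["img"])
print(plan(cw(-180,0,61),0))
E
```

```text
t 8.8 cas [-254.7   -0.6] z 61.6 yaw 0.001 F [ 0.4  0.2 -0.3] w -0.0001 j [-0.29  0.61  1.88  0.    0.65 -0.39]
([0.0002, -0.0002, 0.001], [7.47, -0.05, 0.06])
```

View pics/w7.png

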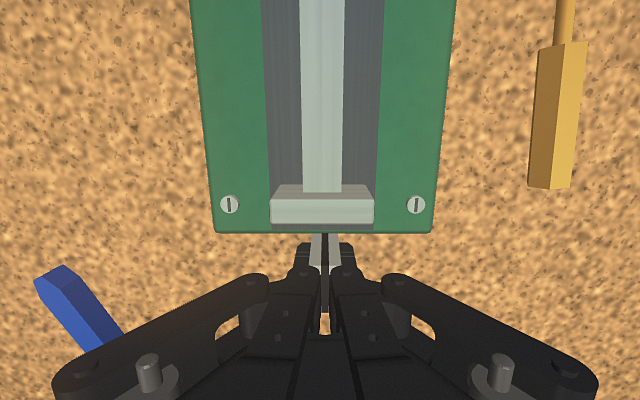

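Emit:
servo_tool --commands '[[[0, 0, 0.001], [0.4, 0, 0.05], 1], [[0, 0, 0.001], [0.8, -0.02, 0.05], 1], [[0, 0, 0.001], [1.2, -0.05, 0.05], 1], [[0, 0, 0.001], [1.6, -0.05, 0.05], 1], [[0, 0, 0.001], [2.0, -0.05, 0.05], 1], [[0, 0, 0.001], [2.4, -0.05, 0.05], 1], [[0, 0, 0.001], [2.8, -0.05, 0.05], 1], [[0, 0, 0.001], [3.2, -0.05, 0.05], 1], [[0, 0, 0.001], [3.6, -0.05, 0.05], 1], [[0, 0, 0.001], [4.0, -0.05, 0.05], 1]]'

```text
t: 9.8
tcp_pos: [0.567, -0.1006, 0.0618]
ee_rot: [[-0.1, 0.995, 0.002], [0.995, 0.1, -0.001], [-0.001, 0.002, -1.0]]
contact_force: [1.4, -5.4, 5.1]
grip_width: 0.0002
```

```bash
python3 - <<'E'
from h import *
r=ctrl.read_camera("wrist")
now()
cv2.imwrite("pics/w8.png",r["img"])
r=ctrl.read_camera("side"); c=r["img"][170:310,240:350];cv2.imwrite("pics/si8.png",cv2.resize(c,None,fx=4,fy=4,interpolation=cv2.INTER_CUBIC))
print(plan(cw(-140,0,61),0))
E
```

```text
t 9.85 cas [-214.4   -0.7] z 61.7 yaw 0.0 F [ 1.2 -3.2  3.3] w -0.0001 j [-0.23  0.6   1.91  0.    0.63 -0.33]
([0.0012, 0.0002, 0.0004], [7.44, -0.04, 0.06])
```

View pics/w8.png

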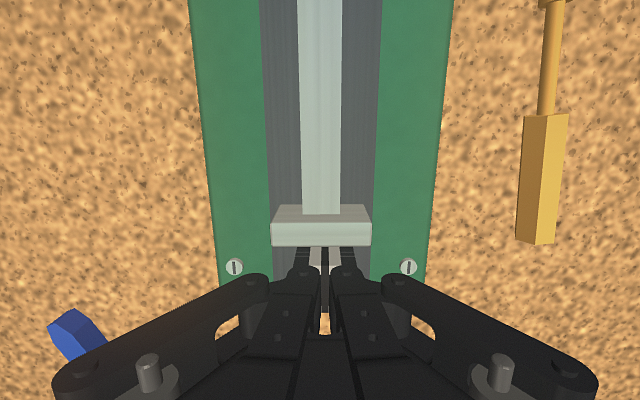

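View pics/si8.png

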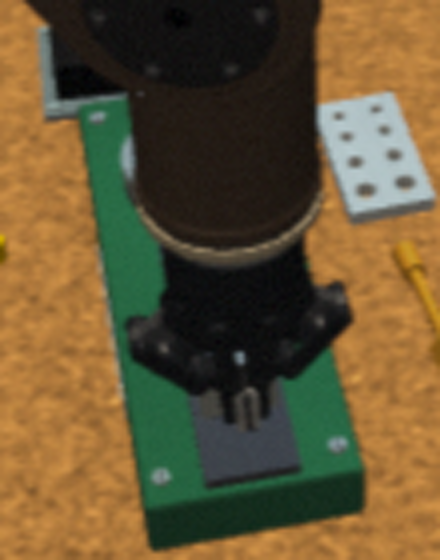

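Emit:
servo_tool --commands '[[[0, 0, 0], [0.4, -0.02, 0], 1], [[0, 0, 0], [0.8, -0.04, 0], 1], [[0, 0, 0], [1.2, -0.04, 0], 1], [[0, 0, 0], [1.6, -0.04, 0], 1], [[0, 0, 0], [2.0, -0.04, 0], 1], [[0, 0, 0], [2.4, -0.04, 0], 1], [[0, 0, 0], [2.8, -0.04, 0], 1], [[0, 0, 0], [3.2, -0.04, 0], 1], [[0, 0, 0], [3.6, -0.04, 0], 1], [[0, 0, 0], [4.0, -0.04, 0], 1]]'

```text
t: 10.9
tcp_pos: [0.5624, -0.0601, 0.0617]
ee_rot: [[-0.1, 0.995, 0.001], [0.995, 0.1, -0.0], [-0.0, 0.001, -1.0]]
contact_force: [0.3, -5.4, 3.8]
grip_width: -0.0001
```

```bash
python3 - <<'E'
from h import *
r=ctrl.read_camera("wrist")
now()
cv2.imwrite("pics/w9.png",r["img"])
print(plan(cw(-134,0,62),0))
E
```

```text
t 10.95 cas [-1.736e+02 -1.000e-01] z 61.7 yaw 0.001 F [ 0.2 -1.5  1.5] w -0.0001 j [-0.16  0.59  1.93  0.    0.62 -0.26]
([0.0013, 0.0002, 0.0007], [3.96, -0.01, -0.04])
```

View pics/w9.png

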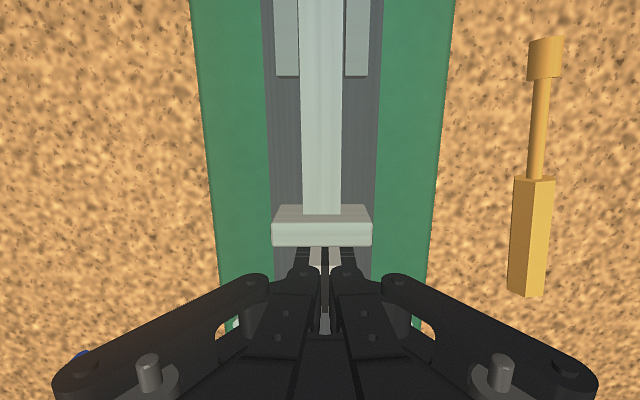

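Emit:
servo_tool --commands '[[[0, 0, 0], [0.4, -0.01, 0], 1], [[0, 0, 0], [0.8, -0.01, 0], 1], [[0, 0, 0], [1.2, -0.01, 0], 1], [[0, 0, 0], [1.6, -0.01, 0], 1], [[0, 0, 0], [2.0, -0.01, 0], 1], [[0, 0, 0], [2.4, -0.01, 0], 1], [[0, 0, 0], [2.8, -0.01, 0], 1], [[0, 0, 0], [3.2, -0.01, 0], 1], [[0, 0, 0], [3.6, -0.01, 0], 1], [[0, 0, 0], [4.0, -0.01, 0], 1], [[0, 0, 0], [4.4, -0.01, 0], 1], [[0, 0, 0], [4.8, -0.01, 0], 1]]'

```text
t: 12.15
tcp_pos: [0.5573, -0.0115, 0.0616]
ee_rot: [[-0.1, 0.995, 0.001], [0.995, 0.1, -0.0], [-0.0, 0.001, -1.0]]
contact_force: [0.3, -4.4, 2.4]
grip_width: 0.0003
```

```bash
python3 - <<'E'
from h import *
r=ctrl.read_camera("wrist")
now()
cv2.imwrite("pics/w10.png",r["img"])
print(plan(cw(-113,0,62),0))
E
```

```text
t 12.2 cas [-1.248e+02  1.000e-01] z 61.6 yaw 0.001 F [ 0.9 -1.1  1.1] w -0.0001 j [-0.07  0.58  1.95  0.    0.61 -0.17]
([0.0012, 0.0, 0.0007], [1.18, 0.01, -0.04])
```

View pics/w10.png

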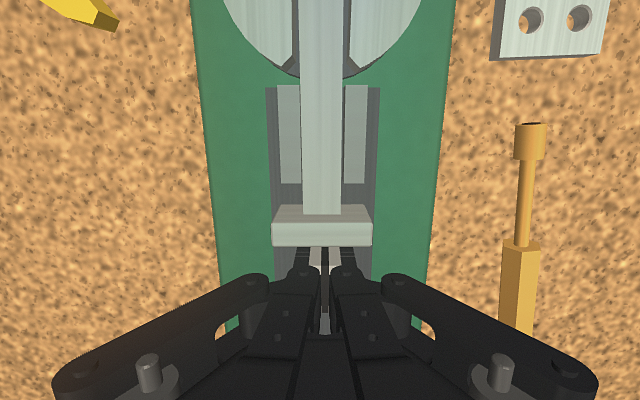

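Emit:
servo_tool --commands '[[[0, 0, 0], [0.3, 0.01, 0], 1], [[0, 0, 0], [0.6, 0.01, 0], 1], [[0, 0, 0], [0.85, 0.01, 0], 1], [[0, 0, 0], [1.0, 0.01, 0], 1]]'

```text
t: 12.6
tcp_pos: [0.5563, -0.0008, 0.0616]
ee_rot: [[-0.1, 0.995, 0.001], [0.995, 0.1, 0.0], [-0.0, 0.001, -1.0]]
contact_force: [1.1, -4.6, 2.5]
grip_width: -0.0
```

Emit:
servo_tool --commands '[[[0, 0, 0], [0.1, 0, 0], 1], [[0, 0, 0], [0.2, 0, 0], 1]]'

```text
t: 12.8
tcp_pos: [0.5562, 0.0012, 0.0617]
ee_rot: [[-0.1, 0.995, 0.001], [0.995, 0.1, -0.0], [-0.0, 0.001, -1.0]]
contact_force: [0.1, -5.1, 2.5]
grip_width: -0.0004
```

```bash
python3 - <<'E'
from h import *
r=ctrl.read_camera("wrist")
now()
cv2.imwrite("pics/w11.png",r["img"][:300,200:450].repeat(2,0).repeat(2,1))
E
```

```text
t 12.85 cas [-112.5   -0. ] z 61.7 yaw 0.001 F [ 0.4 -4.1  2.5] w -0.0001 j [-0.05  0.58  1.95  0.    0.61 -0.15]
```

View pics/w11.png

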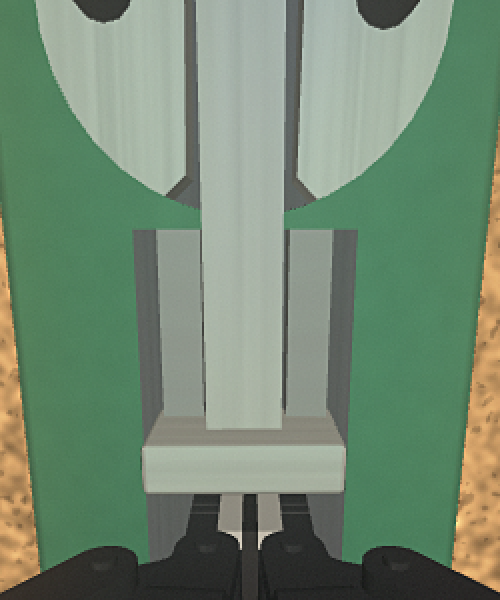

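Emit:
servo_tool --commands '[[[0, 0, 0], [0.1, 0, 0], 1], [[0, 0, 0], [0.15, 0, 0], 1]]'

```text
t: 13.05
tcp_pos: [0.556, 0.0025, 0.0617]
ee_rot: [[-0.1, 0.995, 0.001], [0.995, 0.1, -0.0], [-0.001, 0.001, -1.0]]
contact_force: [0.2, -13.1, 3.4]
grip_width: -0.0
```

Emit:
servo_tool --commands '[[[0, 0, 0], [0.1, 0, 0], 1], [[0, 0, 0], [0.1, 0, 0], 1]]'

```text
t: 13.25
tcp_pos: [0.556, 0.0025, 0.0617]
ee_rot: [[-0.101, 0.995, 0.002], [0.995, 0.101, -0.001], [-0.002, 0.001, -1.0]]
contact_force: [-0.0, -16.7, 2.3]
grip_width: 0.0001
```

Emit:
servo_tool --commands '[[[0, 0, 0], [-0.5, 0, 0], 1], [[0, 0, 0], [-2, 0, 0], 1], [[0, 0, 0], [-4, 0, -2], 1], [[0, 0, 0], [-6, 0, -5], 1], [[0, 0, 0], [-8, 0, -9], 1], [[0, 0, 0], [-8, 0, -13], 1], [[0, 0, 0], [-8, 0, -17], 1], [[0, 0, 0], [-8, 0, -17], 1], [[0, 0, 0], [-8, 0, -17], 1]]'

```text
t: 14.15
tcp_pos: [0.5641, -0.0775, 0.2327]
ee_rot: [[-0.1, 0.995, 0.003], [0.995, 0.1, -0.001], [-0.002, 0.003, -1.0]]
contact_force: [0.1, -0.3, -0.3]
grip_width: 0.0003
```

```bash
python3 - <<'E'
from h import *
import pickle
r=ctrl.read_camera("wrist");pickle.dump(r,open("w12.pkl","wb"))
now()
cv2.imwrite("pics/w12.png",cv2.resize(r["img"][:280,230:420],None,fx=2.1,fy=2.1,interpolation=cv2.INTER_CUBIC))
r=ctrl.read_camera("scene");cv2.imwrite("pics/sc12.png",cv2.resize(r["img"][130:270,240:440],None,fx=4,fy=4,interpolation=cv2.INTER_CUBIC))
E
```

```text
t 14.2 cas [-191.3    0.5] z 231.5 yaw 0.001 F [ 0.   0.5 -0.5] w 0.0 j [-0.19  0.37  1.79 -0.    0.99 -0.29]
```

View pics/w12.png

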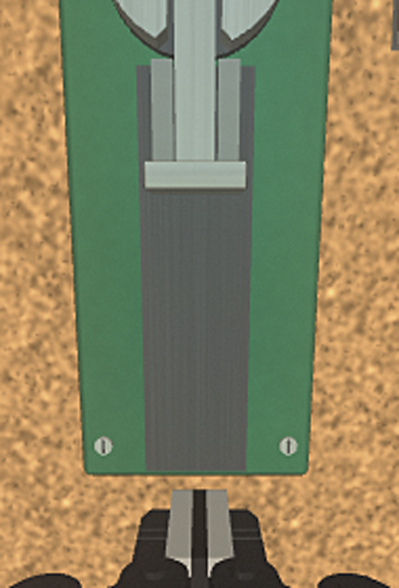

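View pics/sc12.png

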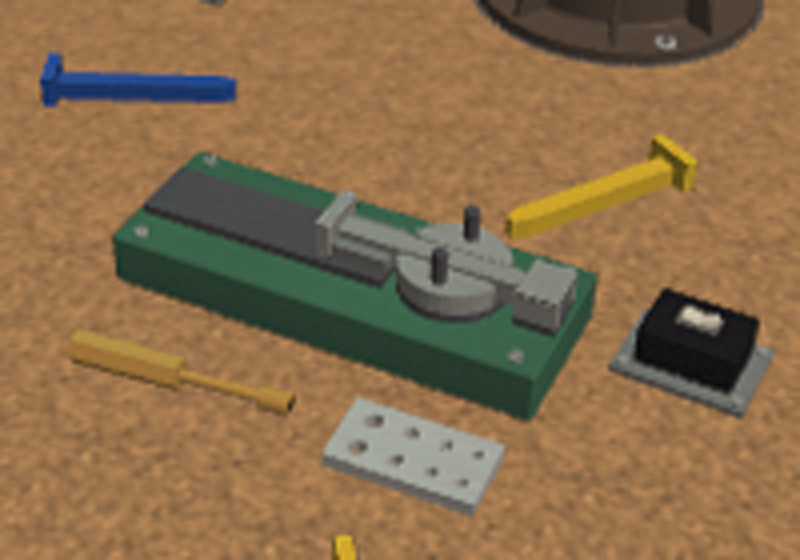

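```bash
python3 - <<'E'
from h import *
import pickle
r=pickle.load(open("w12.pkl","rb"))
for u,v in((146,188),(246,187)): print("head rear",wc(ray(r,(230+u/2.1,v/2.1),.083)))
for u,v in((146,162),(246,161)): print("head front",wc(ray(r,(230+u/2.1,v/2.1),.083)))
now();print(ctrl.finish_job())
E
```

```text
head rear [-101.26080702   22.20084575]
head rear [-100.77826905  -22.55654927]
head front [-90.4271481   21.96061874]
head front [-89.94937519 -22.31601994]
t 14.25 cas [-191.1    0.8] z 230.9 yaw 0.001 F [-0.   0.  -1.2] w 0.0001 j [-0.19  0.37  1.79 -0.    0.99 -0.29]
the job is handed in; nothing more can be done
None
```

I turned the disc about 1.5 rad counter-clockwise by pushing one pin, with the half-open jaws around it. Then I pushed the bar's head with the shut fingers until it stopped, backed away and handed the job in at about 14 s.

- **Disc:** before the bar was pushed, the slot measured 0.015 rad off the casing's axis. Up to 0.01 rad of that may be calibration error.
- **Push:** the bar slid at about 5 N all the way, then stopped dead at the rail ends. The force there rose to about 17 N with no further movement.
- **Home position:** in the last wrist picture the head's front face is at x ≈ -90 mm and its rear face at x ≈ -101 mm. The target for the rear face is -102 mm, and the 1 mm difference is within the calibration.
- **Bar and bystanders:** by eye, the last pictures show the bar flat and straight through the slot into the keeper. The switch box, nut driver and guide plate look unmoved. The gripper is clear of everything.

The push also read 2 to 5 N upward on the tool, so the fingers pressed slightly down on the head. They did not lift it. No check failed.

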